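# Close the lever bolt of a puncture-test clamp

### The arm

A 6-joint arm with a two-finger parallel gripper is mounted at the origin on the work surface. World frame = base frame: x ahead of the robot, y to its left, z up, the work surface at z = 0. Lengths are in m, angles in rad, forces in N, time in s.
With the tool pointing down it reaches from about 0.3 to 0.775 m from the base axis. Payload 14.6 kg.
Tool frame: the origin (TCP) lies midway between the tips of the shut fingers; the grasp point (between the pads) lies 19 mm behind it (ctrl.pinch_z is the distance from the TCP to the grasp point, in m); z points along the fingers, y is the line along which they close (so a half turn about z gives the same grasp; the last joint's range is limited). The gripper opens to 94 mm and grips with 3 to 60 N. Pads are 16 mm wide; open, the fingers measure 119 mm over their backs; the gripper's body (75 mm by 177 mm) begins 78 mm behind the grasp point.
Start: joints at [-1.283, 0.3, 1.521, -0, 1.321, -0.067], TCP at [0.191, -0.516, 0.176] pointing down, gripper open.
Joint ranges: [-3.03, 3.03], [-0.79, 2.21], [0.23, 2.52], [-1.04, 4.18], [0, 3.07], [-2.55, 2.55]. Speed limits (rad/s): [2.22, 2.22, 2.57, 3.14, 3.14, 3.14].

### API

Orientations are given as [roll, pitch, yaw] about the fixed x, y, z axes, in that order (R = Rz(yaw) Ry(pitch) Rx(roll)).
In Python, from station import ctrl gives the robot as it stands.
- The arm moves only by the tool jog_arm, never from a script. Its argument "motion" is a list of rows, each a list of 7 numbers: the shift along the tool's x, y, z in m, then the turn, a rotation vector about the tool's x, y, z in rad, then the opening, from -1 (shut) to 1 (fully open). In form: [[tx, ty, tz, rx, ry, rz, gripper], ...]. A call has 1 to 5 rows; each row shifts and turns the commanded pose from where the row before left it, along the tool's axes as they then stand; what a row does not reach is not made up. A row lasts 1/10 s, in which the tool goes at most 50 mm and 8.59 degrees, less where a joint would pass 70% of its speed; a pose out of reach is approached as far as the arm can. A call is refused whole if a number of a shift passes 0.05 or a number of a turn 0.15, either way. A call with a gripper value outside its range is refused whole. The fingers move at their own pace and stop on an object; "squeeze" is the grip in N (left out, the last holds). Time passes only in rows, so rows that do not move let the fingers close. It gives the time, the measured TCP pose, the force, the opening and the grip force at its end, in the units of the state.
- ctrl.get_obs(): the state, without advancing time (a new reading comes with each control period).
- ctrl.camera(name): name is "scene" or "top" or "wrist"; returns the picture (420x560x3 uint8, red, green, blue); there is no depth.
- ctrl.camera_model(name): a dict with "intrinsics" (3x3 intrinsics, pixels), "rvec" (rotation vector, rad) and "tvec" (3), from world to camera coordinates, as OpenCV has them. Camera axes: x right, y down, z forward; pixel columns grow to the right and rows downward; lengths in m; the calibration is good to about 2 mm. A picture is of the moment at which its call begins: read the wrist's pose just before it. camera_model takes no time and is no camera call; for the wrist camera it gives the pose at the moment of the call.
- ctrl.hand_in(): hands the job in; it is judged then, once.
The state is a dict: "time_s": time; "qpos": joint angles; "joint_vel": joint speeds; "tau": joint torques, N m; "ee_pos": TCP position; "eef_rot": TCP orientation; "force": force on the tool from outside, world axes, zero at the start; "moment": the same for the moment, N m; "grip_width": finger opening in m; "grip_force": force on a finger pad.
Only numpy, scipy, OpenCV 4.12 (cv2) and the standard library are available. Lean on these libraries where they do the work, as an engineer would, in place of code of your own. Each camera call takes 0.05 s, during which the arm holds its last target. There are 200 camera calls.

### The job

A sample is lying in the clamp fixture on the bench, held only loosely. Screw the red-levered clamp bolt in (clockwise seen from above) with its lever standing up until it is snug: its brass foot must really bear on the clamp plate, but do not crank it down hard. Then fold the lever over, gently, until it lies fully flat, let go, and leave the other things on the bench where they are.

Things in the scene. Friction and masses are not known exactly. Their poses are not given: they have to be found in the camera images.
- fixture: Round black base, 210 mm across and 12 mm high, origin at the centre of its underside. On its post lies an aluminium clamp plate (80 x 130 mm, about 55 to 65 mm above the table) with a yellow sample in the middle. The lever bolt stands at the -y end (45 mm from the centre); the knurled steel nut at the other end is already tight: leave it.
- bolt_pivot (a point): Centre of the lever's hinge pin, on the upright bolt's axis, about 100 mm above the table. Turns with the bolt: z up, y along the pin, x the way the lever folds. Clockwise from above screws in, sinking 1.6 mm per rad (follow it down). Steel fork round it: 31 mm along y, 16 mm along x, up to 7 mm above the pin.
- lever_mid (a point): Point on the red lever's centre line, 40 mm from the pin; z towards its free end, 64 mm from the pin. The bar is 18 mm wide (y), 14 mm thick (x), free to take from 10 to 64 mm. Upright it stands on the bolt's axis: pinch it from above, across y or x, and turn the bolt with it, in several grasps.
- lever (a joint): Lever angle, rad: 0 upright (open), 1.57 flat (closed, at its stop). Stiff hinge, 0.2 to 0.35 N m; stays where left. Folds only towards bolt_pivot's x: push its back (-x side, marked white, also on its top end) with shut fingers some 45 mm from the pin, over and down along its arc. Flat, it touches nothing else. Over 40 N on it once half folded bends it.
- foot: Brass disc under the bolt's head, 36 mm across, 6 mm thick; origin at the centre of its underside, 32 mm below the pin. Sinks with the bolt. Samples differ in thickness: it meets the plate after an unknown 0.4 to 4.1 rad of turn; its force then climbs by about 50 N per rad. Snug, lever up: 20 to 65 N under it; over 80 N is overtight.
- bolt_head (a point): Centre of the bolt's steel head (40 mm across), 17 mm below the pin. Torque while turning: about 0.05 N m free, 0.23 at 20 N under the foot, 0.6 at 65 N (a fifth more or less with friction). Stopped, friction lets it drop by up to 0.4. Aim for 40 N: 0.4 turning or 0.06 stopped. Folding the lever adds 20 to 50 N; over 150 N crushes the sample.
- spacer: Bystander: loose brass ring 28 mm across, 12 mm high, on the fixture's base; origin under its centre.
- thumbscrew: Bystander: spare steel thumbscrew standing on its 26 mm head on the fixture's base, 22 mm high; origin under its centre.
- knife: Bystander: red snap-off knife, 170 mm long, lying to the left; origin under its middle, x along it.
- hexkeys: Bystander: tan holder with hex keys, about 180 mm long, lying to the right; origin under the holder.
- driver: Bystander: screwdriver lying to the left, x along it.
- gauge: Bystander: steel sliding gauge 200 mm long with a black slider, lying to the right; origin under its middle, x along it.
Not all that is in view belongs to the job. What is shaped like the fixture but brown is not meant.

How it is judged:
On the way, in this order (a step that is already met when the one before it is completed fails the run):
1. with the lever up (under 0.4 rad), the bolt is screwed in until its foot bears on the plate with 20 to 65 N (contact force between foot and anything else between 20 and 65 N and value of joint lever below 0.4 rad), for 0.3 s.
2. the lever is folded flat (value of joint lever above 1.45 rad), for 0.2 s.
At the end, for the whole second after the job is handed in: The lever lies flat (over 1.45 rad), and the brass foot, at rest, presses the clamp plate with 40 to 150 N (value of joint lever above 1.45 rad and contact force between foot and anything else between 40 and 150 N and angular speed of foot below 0.1 rad/s); the robot touches nothing.
It fails at once if the sample is crushed: the foot presses with more than 150 N (contact force between foot and anything else above 150 N).
It fails at once if the bolt is overtightened: more than 80 N under the foot with the lever still up (contact force between foot and anything else above 80 N and value of joint lever below 0.2 rad).
It fails at once if the lever, more than half folded, is pressed with more than 40 N (value of joint lever above 0.8 rad and contact force between the fingers and lever above 40 N).
It fails at once if a thing lying about is pushed more than 20 mm (distance of any of spacer, thumbscrew, knife, hexkeys, driver, gauge from where it was at the start of the episode above 0.02 m).
It also fails if it takes over 72 s, if anything falls off the work surface, if the arm or the gripper's body presses on something with over 40 N, if the wrist force passes 120 N, or if a joint passes its speed limit or range.

## Working session

There is one attempt and no reset: what is moved stays moved. The work goes in short steps, Python scripts to look and compute and a tool call to move; the robot and the scene stay as the last step left them, time stands still between calls to the robot, and variables do not carry over. Pictures are saved under pics/ and viewed, at most 10 in all, crops included, and the job is handed in when it is done.

Besides the shell and the picture viewer there is one more tool, called as name([rows], argument=value, ...), one row to a line, values as JSON. jog_arm: Moves the arm, as the interface text tells. Its arguments: {"type":"object","properties":{"motion":{"type":"array"},"squeeze":{"type":"number"}},"required":["motion"]}

```bash
ls; mkdir -p pics
python3 - <<'E'
from station import ctrl
import cv2,numpy as np
o=ctrl.get_obs(); print({k:np.round(v,3).tolist() for k,v in o.items()}, ctrl.pinch_z)
a=ctrl.camera("scene");b=ctrl.camera("top")
cv2.imwrite("pics/a.png",a[:,:,::-1]);cv2.imwrite("pics/b.png",b[:,:,::-1])
for n in("scene","top","wrist"): print(n,ctrl.camera_model(n))
E
```

```text
pics
{'time_s': 0.0, 'qpos': [-1.283, 0.3, 1.522, 0.0, 1.321, -0.067], 'joint_vel': [-0.001, 0.0, 0.0, -0.001, 0.001, -0.001], 'tau': [-0.0, -53.181, -35.274, 0.071, 0.024, -0.0], 'ee_pos': [0.191, -0.515, 0.176], 'eef_rot': [-3.14, -0.0, 0.355], 'force': [0.613, 0.304, 0.188], 'moment': [0.037, -0.006, -0.048], 'grip_force': 0.0, 'grip_width': 0.094} 0.0188
scene {'intrinsics': array([[496.62740681,   0.        , 280.87330815],
       [  0.        , 496.62740681, 207.73463465],
       [  0.        ,   0.        ,   1.        ]]), 'rvec': array([ 2.46555286,  0.91409757, -0.26563576]), 'tvec': array([-0.31852387, -0.17420032,  1.57015644])}
top {'intrinsics': array([[417.76893134,   0.        , 288.70022564],
       [  0.        , 417.76893134, 211.00066311],
       [  0.        ,   0.        ,   1.        ]]), 'rvec': array([ 2.13392071, -2.17553934,  0.15741954]), 'tvec': array([0.0053025 , 0.4162086 , 1.34336501])}
wrist {'intrinsics': array([[304.02592632,   0.        , 278.07771967],
       [  0.        , 304.02592632, 204.83473454],
       [  0.        ,   0.        ,   1.        ]]), 'rvec': array([-2.40989596,  1.67786423,  0.20722567]), 'tvec': array([-0.54908347, -0.02397357,  0.39143896])}
```

View pics/a.png

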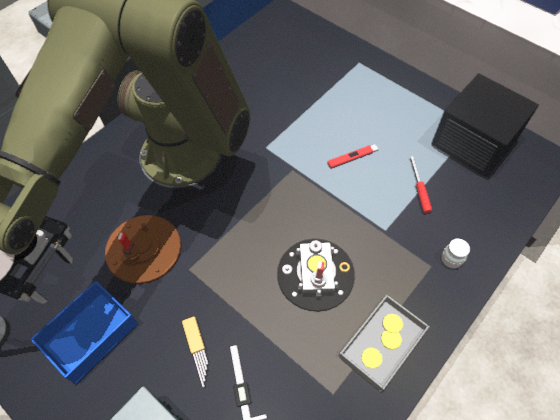

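View pics/b.png

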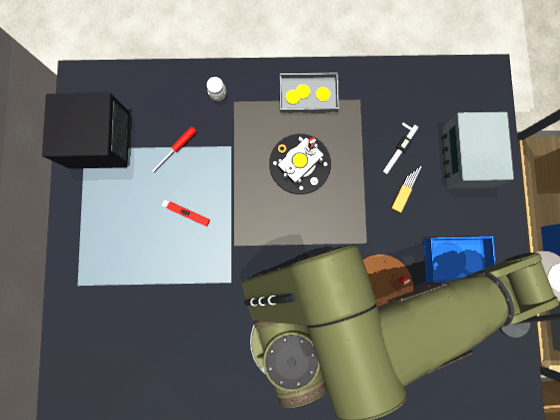

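```bash
cat > h.py <<'E'
import numpy as np,cv2
from station import ctrl
def M(n):
    m=ctrl.camera_model(n);return m["intrinsics"],cv2.Rodrigues(m["rvec"])[0],m["tvec"]
def proj(n,p,m=None):
    K,R,t=m or M(n);q=(R@np.atleast_2d(p).T).T+t;q=q@K.T;return q[:,:2]/q[:,2:]
def onz(n,uv,z,m=None):
    K,R,t=m or M(n);d=R.T@np.linalg.solve(K,[*uv,1]);c=-R.T@t;return c+d*(z-c[2])/d[2]
def tri(obs):
    A=[];b=[]
    for m,uv in obs:
        K,R,t=m;d=R.T@np.linalg.solve(K,[*uv,1]);d/=np.linalg.norm(d);c=-R.T@t;P=np.eye(3)-np.outer(d,d);A.append(P);b.append(P@c)
    return np.linalg.lstsq(np.vstack(A),np.hstack(b),rcond=None)[0]
E
python3 - <<'E'
from h import *
b=cv2.imread("pics/b.png")[125:200,262:337];a=cv2.imread("pics/a.png")[230:310,270:360]
b=cv2.resize(b,(390,390),interpolation=cv2.INTER_CUBIC);a=cv2.resize(a,(400,356),interpolation=cv2.INTER_CUBIC)
o=np.zeros((400,800,3),np.uint8);o[:390,:390]=b;o[:356,400:]=a;cv2.imwrite("pics/c.png",o)
print(onz("top",(300,163.5),0.006),onz("scene",(316,274),0.006))
E
```

```text
[ 0.58121127 -0.04452493  0.006     ] [ 0.58659143 -0.04553301  0.006     ]
```

View pics/c.png

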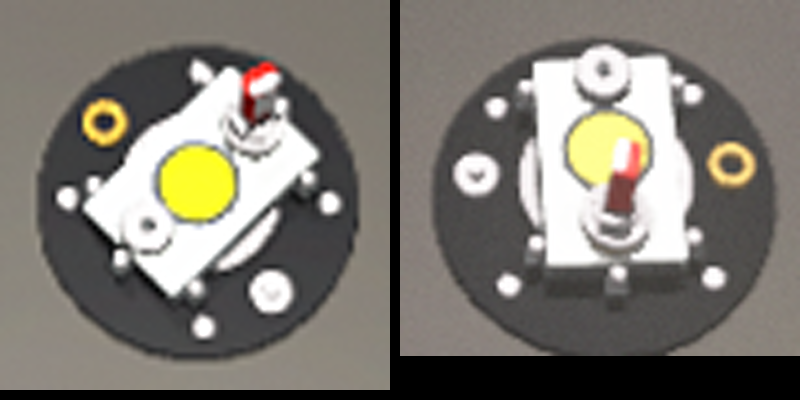

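Run:
```python
from h import *
t=M("top");s=M("scene")
print("head",tri([(t,(310.5,150)),(s,(318.9,278.4))]),"top",tri([(t,(312.4,140)),(s,(321.4,265.6))]))
print("head z.083",onz("top",(310.5,150),.083),onz("scene",(318.9,278.4),.083))
print("nut", onz("top",(148/5.2+262,228/5.2+125),.075),onz("scene",(202/4.44+270,70/4.44+230),.075))
o=ctrl.get_obs();K,R,tt=M("wrist");from scipy.spatial.transform import Rotation as Ro
E=Ro.from_euler("xyz",o["eef_rot"]).as_matrix();print("cam in tool",E.T@(-R.T@tt-o["ee_pos"]));print(E.T@R.T)
```

```text
head [ 0.61212484 -0.07504623  0.06725371] top [ 0.61656446 -0.07668634  0.15701302]
head z.083 [ 0.60553853 -0.07623724  0.083     ] [ 0.61741361 -0.07832622  0.083     ]
nut [ 0.54656029 -0.010626    0.075     ] [ 0.55097618 -0.00884691  0.075     ]
cam in tool [ 7.04645455e-02 -4.57354411e-06 -2.08606062e-01]
[[-6.48097223e-04 -9.70664978e-01 -2.40435190e-01]
 [ 9.99999213e-01 -3.70859931e-04 -1.19831031e-03]
 [ 1.07399007e-03 -2.40435777e-01  9.70664455e-01]]
```

jog_arm([
  [0,0,-0.045,0,0,0,1],
  [0,0,-0.04,0,0,0,1],
  [0.042,-0.0205,0,0,0,0,1],
  [0.042,-0.0205,0,0,0,0,1],
  [0.042,-0.0205,0,0,0,0,1],
])

```text
time_s: 0.6
ee_pos: [0.2885, -0.4129, 0.2613]
eef_rot: [-3.141, 0.0, 0.354]
force: [1.4, -0.5, -0.9]
grip_width: 0.094
grip_force: 0.0
```

jog_arm([
  [0.042,-0.0205,0,0,0,0,1],
  [0.042,-0.0205,0,0,0,0,1],
  [0.042,-0.0205,0,0,0,0,1],
  [0.042,-0.0205,0,0,0,0,1],
  [0.042,-0.0205,0,0,0,0,1],
])

```text
time_s: 1.1
ee_pos: [0.4501, -0.2435, 0.2613]
eef_rot: [-3.141, 0.0, 0.355]
force: [-0.3, -1.0, -0.5]
grip_width: 0.0941
grip_force: 0.0
```

jog_arm([
  [0.042,-0.0205,0,0,0,0,1],
  [0.042,-0.0205,0,0,0,0,1],
  [0.042,-0.0205,0,0,0,0,1],
  [0.042,-0.0205,0,0,0,0,1],
  [0,0,0,0,0,0,1],
])

```text
time_s: 1.6
ee_pos: [0.5803, -0.1061, 0.2601]
eef_rot: [-3.14, 0.001, 0.359]
force: [-0.3, -0.7, 0.2]
grip_width: 0.0939
grip_force: 0.0
```

Run:
```python
from h import *
a=ctrl.camera("wrist");cv2.imwrite("pics/d.png",a[:,:,::-1])
o=ctrl.get_obs(); print({k:np.round(v,3).tolist() for k,v in o.items()})
K,R,t=M("wrist");np.savez("w1.npz",K=K,R=R,t=t)
print(proj("wrist",[[.613,-.077,.164],[.613,-.077,.083]]))
```

```text
{'time_s': 1.65, 'qpos': [-0.247, 0.344, 1.271, 0.0, 1.528, 0.966], 'joint_vel': [-0.057, -0.04, 0.033, -0.008, -0.004, -0.024], 'tau': [3.11, -56.494, -38.611, 0.267, -0.034, 0.5], 'ee_pos': [0.579, -0.108, 0.26], 'eef_rot': [-3.141, 0.001, 0.358], 'force': [-1.099, -0.488, -0.033], 'moment': [-0.015, -0.01, 0.051], 'grip_force': 0.0, 'grip_width': 0.094}
[[261.29556299 158.1241942 ]
 [264.8969785  152.1316617 ]]
```

View pics/d.png

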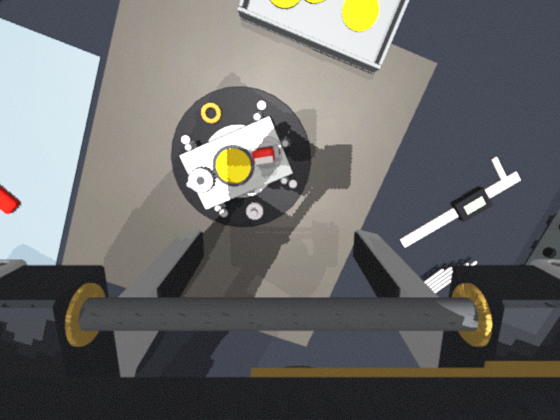

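Run:
```python
from h import *
a=cv2.imread("pics/d.png")[110:220,165:325];cv2.imwrite("pics/e.png",cv2.resize(a,None,fx=5,fy=5,interpolation=cv2.INTER_CUBIC))
```

```text
(no output)
```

View pics/e.png

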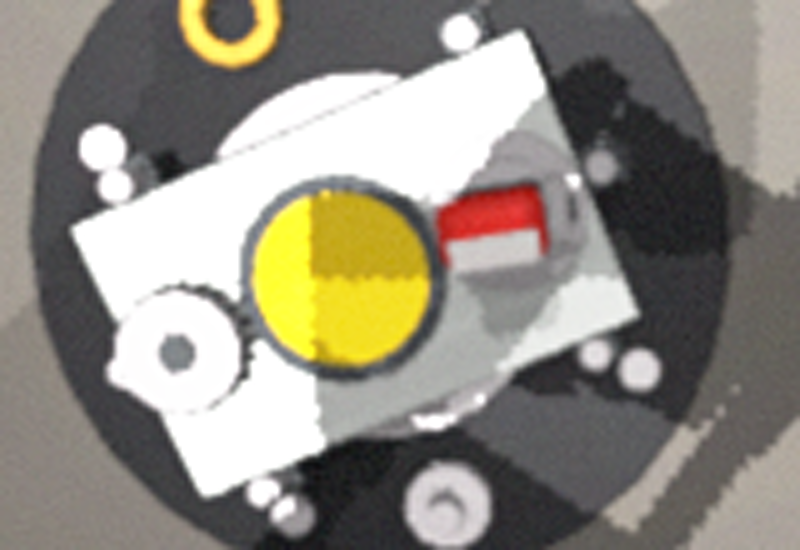

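Run:
```python
from h import *
z=np.load("w1.npz");m=(z["K"],z["R"],z["t"])
f=lambda u,v,h:onz("",(165+u/5,110+v/5),h,m)
print("top",f(494,228,.164)); print("nut",f(178,350,.072))
for a,b in(((437,208),(543,187)),((447,268),(540,250)),((445,238),(543,218))):
    d=(f(*b,.164)-f(*a,.164));print("dir y-edge",d*1000,np.arctan2(d[1],d[0]))
t=M("top");print(tri([(t,(312.4,141)),(m,(165+494/5,110+228/5)),(M("scene"),(321.4,265))]))
print("head",f(520,215,.083))
```

```text
top [ 0.61621353 -0.07849086  0.164     ]
nut [ 0.54824335 -0.00971573  0.072     ]
dir y-edge [ 11.18581897 -18.2459784    0.        ] -1.0208316001324056
dir y-edge [  9.86414493 -16.17820813   0.        ] -1.0232618532061006
dir y-edge [ 10.51662571 -16.90202095   0.        ] -1.014204998574394
[ 0.61491343 -0.07678719  0.15622083]
head [ 0.61378957 -0.08218813  0.083     ]
```

jog_arm([
  [0.0447,-0.0153,0,0,0,-0.145,1],
  [0,0,0,0,0,-0.145,1],
  [0,0,0,0,0,-0.145,1],
  [0,0,0,0,0,-0.145,1],
  [0,0,0,0,0,-0.145,1],
])

```text
time_s: 2.15
ee_pos: [0.6142, -0.0812, 0.2613]
eef_rot: [-3.141, 0.0, 1.085]
force: [-0.7, 0.1, 0.2]
grip_width: 0.0939
grip_force: 0.0
```

jog_arm([
  [0,0,0,0,0,-0.145,1],
  [0,0,0,0,0,-0.145,1],
  [0,0,0,0,0,-0.145,1],
  [0,0,0,0,0,-0.145,1],
  [0,0,0,0,0,-0.145,1],
])

```text
time_s: 2.65
ee_pos: [0.6142, -0.0813, 0.2615]
eef_rot: [-3.141, 0.0, 1.81]
force: [-0.2, 0.0, 0.6]
grip_width: 0.0937
grip_force: 0.0
```

jog_arm([
  [0,0,0,0,0,-0.145,1],
  [0,0,0,0,0,-0.145,1],
  [0,0,0,0,0,-0.145,1],
  [0,0,0,0,0,-0.145,1],
  [0,0,0,0,0,-0.145,1],
])

```text
time_s: 3.15
ee_pos: [0.6142, -0.0813, 0.2615]
eef_rot: [-3.141, -0.0, 2.535]
force: [0.1, 0.9, 0.1]
grip_width: 0.094
grip_force: 0.0
```

jog_arm([
  [0,0,0,0,0,-0.145,1],
  [0,0,0,0,0,-0.145,1],
  [0,0,0,0,0,-0.145,1],
  [0,0,0,0,0,-0.145,1],
  [0,0,0,0,0,-0.145,1],
])

```text
time_s: 3.65
ee_pos: [0.6142, -0.0813, 0.2614]
eef_rot: [-3.142, -0.0, -3.024]
force: [-0.2, 0.2, 0.2]
grip_width: 0.0939
grip_force: 0.0
```

jog_arm([
  [0,0,0.02,0,0,-0.145,1],
  [0,0,0.02,0,0,-0.145,1],
  [0,0,0.02,0,0,-0.145,1],
  [0,0,0,0,0,0,1],
  [0,0,0,0,0,0,1],
])

```text
time_s: 4.15
ee_pos: [0.6146, -0.0808, 0.2022]
eef_rot: [-3.141, 0.0, -2.599]
force: [0.3, 0.3, 0.8]
grip_width: 0.0941
grip_force: 0.0
```

Run:
```python
from h import *
o=ctrl.get_obs(); print({k:np.round(v,4).tolist() for k,v in o.items()})
K,R,t=M("wrist");np.savez("w2.npz",K=K,R=R,t=t)
a=ctrl.camera("wrist")[:,:,::-1]
p=proj("wrist",[[.6155,-.078,.164],[.6155,-.078,.11]]);print(p)
u,v=p[0].astype(int);x0=u-80;y0=max(0,v-55);print(x0,y0)
cv2.imwrite("pics/f0.png",a);cv2.imwrite("pics/f.png",cv2.resize(a[y0:y0+110,x0:x0+160],None,fx=5,fy=5,interpolation=cv2.INTER_CUBIC))
```

```text
{'time_s': 4.15, 'qpos': [-0.1898, 0.4417, 1.269, -0.0001, 1.4308, -2.3036], 'joint_vel': [0.0066, -0.0124, -0.0252, 0.0007, 0.0012, 0.0066], 'tau': [-0.0918, -60.0142, -34.5209, -0.0635, -0.0773, -0.4796], 'ee_pos': [0.6146, -0.0808, 0.2022], 'eef_rot': [-3.1414, 0.0, -2.5986], 'force': [0.3009, 0.2763, 0.7954], 'moment': [0.09, -0.1222, 0.0581], 'grip_force': 0.0, 'grip_width': 0.0941}
[[280.48895248 215.15208416]
 [280.06744436 200.64681204]]
200 160
```

View pics/f.png

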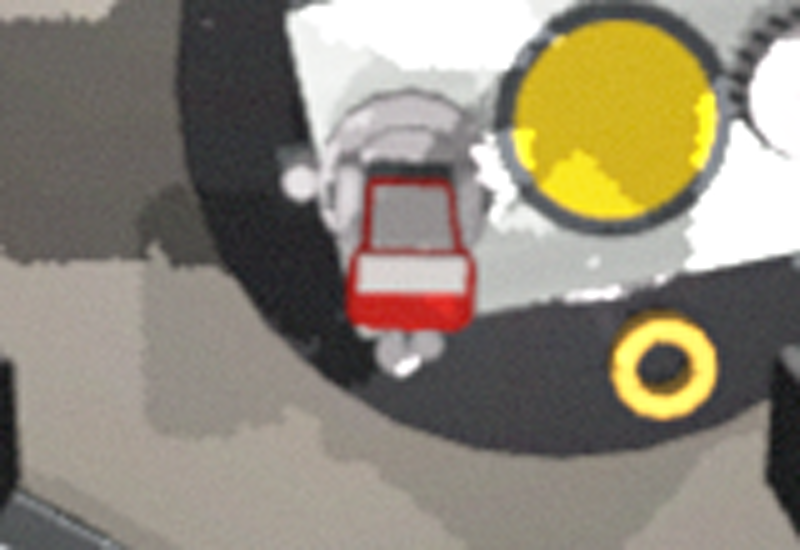

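Run:
```python
from h import *
z=np.load("w2.npz");m=(z["K"],z["R"],z["t"]);z1=np.load("w1.npz");m1=(z1["K"],z1["R"],z1["t"])
print(onz("",(282.4,218.2),.164,m),tri([(m,(282.4,218.2)),(m1,(263.8,155.6))]),proj("",[[.6146,-.0808,.164]],m))
```

```text
[ 0.61641351 -0.07543271  0.164     ] [ 0.61602234 -0.07730966  0.16777429] [[278.06772202 213.26838595]]
```

jog_arm([
  [-0.0032,0.0025,0.02,0,0,0,1],
  [0,0,0.03,0,0,0,1],
  [0,0,0.03,0,0,0,0.2],
  [0,0,0.001,0,0,0,-0.2],
  [0,0,0,0,0,0,-0.4],
])

```text
time_s: 4.7
ee_pos: [0.6167, -0.0766, 0.122]
eef_rot: [-3.141, 0.001, -2.595]
force: [0.0, 0.1, 0.9]
grip_width: 0.0735
grip_force: 0.0
```

jog_arm([
  [0,0,0,0,0,0,-1],
  [0,0,0,0,0,0,-1],
  [0,0,0,0,0,0,-1],
  [0,0,0,0,0,0,-1],
  [0,0,0,0,0,0,-1],
], squeeze=8)

```text
time_s: 5.2
ee_pos: [0.6163, -0.0763, 0.1207]
eef_rot: [-3.141, 0.0, -2.593]
force: [0.1, -0.7, 0.4]
grip_width: 0.0333
grip_force: 0.0
```

Run:
```python
from h import *
o=ctrl.get_obs(); print({k:np.round(v,4).tolist() for k,v in o.items()})
K,R,t=M("wrist");a=ctrl.camera("wrist")[:,:,::-1]
cv2.imwrite("pics/g.png",cv2.resize(a[120:330,130:430],None,fx=2.5,fy=2.5))
```

```text
{'time_s': 5.2, 'qpos': [-0.1821, 0.5039, 1.3693, 0.0, 1.2681, -2.301], 'joint_vel': [0.0006, 0.0018, 0.0033, 0.0012, -0.0005, -0.0003], 'tau': [-0.0045, -63.9613, -34.6648, -0.0591, 0.0506, 0.0035], 'ee_pos': [0.6163, -0.0763, 0.1207], 'eef_rot': [-3.1414, 0.0003, -2.5935], 'force': [0.1263, -0.6635, 0.4045], 'moment': [0.0395, -0.1565, -0.0279], 'grip_force': 0.0, 'grip_width': 0.0333}
```

View pics/g.png

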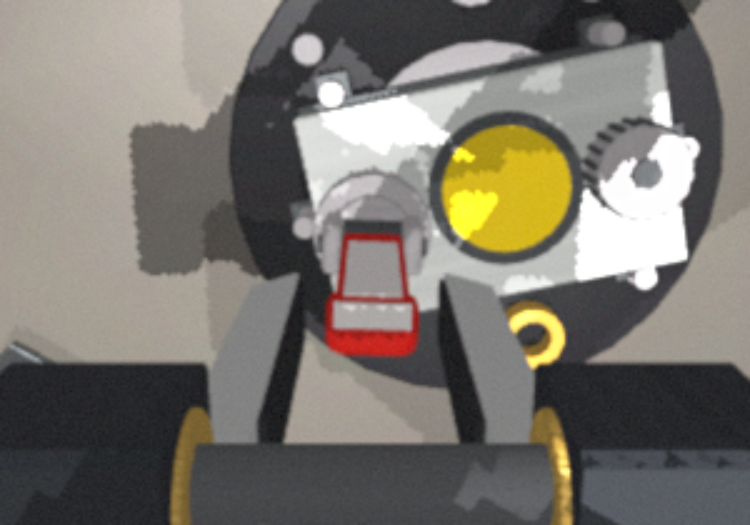

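jog_arm([
  [0,0,0,0,0,0,-1],
  [0,0,0,0,0,0,-1],
  [0,0,0,0,0,0,-1],
  [0,0,0,0,0,0,-1],
  [0,0,0,0,0,0,-1],
])

```text
time_s: 5.75
ee_pos: [0.6162, -0.0763, 0.1205]
eef_rot: [3.142, -0.0, -2.593]
force: [-0.7, 0.4, 0.9]
grip_width: 0.0179
grip_force: 8.0
```

jog_arm([
  [0,0,0,0,0,0,-1],
  [0,0,0,0,0,0,-1],
], squeeze=45)

```text
time_s: 5.95
ee_pos: [0.6162, -0.0762, 0.1205]
eef_rot: [3.142, 0.0, -2.593]
force: [-0.3, 0.5, 0.3]
grip_width: 0.0176
grip_force: 45.0
```

```bash
cat > s.py <<'E'
from h import *
o=ctrl.get_obs(); print({k:np.round(o[k],4).tolist() for k in ("time_s","qpos","ee_pos","eef_rot","force","moment","grip_force","grip_width")})
E
python3 s.py
```

```text
{'time_s': 5.95, 'qpos': [-0.1821, 0.5042, 1.3695, 0.0001, 1.268, -2.3012], 'ee_pos': [0.6162, -0.0762, 0.1205], 'eef_rot': [3.1415, 0.0, -2.5933], 'force': [-0.271, 0.5319, 0.3035], 'moment': [0.2661, -0.0105, -0.051], 'grip_force': 45.0011, 'grip_width': 0.0176}
```

jog_arm([
  [0,0,0.0002,0,0,0.12,-1],
  [0,0,0.0002,0,0,0.12,-1],
  [0,0,0.0002,0,0,0.12,-1],
  [0,0,0.0002,0,0,0.12,-1],
  [0,0,0.0002,0,0,0.12,-1],
])

```text
time_s: 6.45
ee_pos: [0.6164, -0.0769, 0.1195]
eef_rot: [-3.141, 0.0, 3.085]
force: [-0.4, -3.7, 0.7]
grip_width: 0.0178
grip_force: 45.0
```

```bash
python3 s.py
```

```text
{'time_s': 6.45, 'qpos': [-0.1826, 0.5051, 1.3704, -0.0011, 1.2655, -1.6963], 'ee_pos': [0.6164, -0.0769, 0.1195], 'eef_rot': [-3.1405, 0.0005, 3.0848], 'force': [-0.4403, -3.694, 0.6833], 'moment': [-0.7911, -0.2277, 0.0294], 'grip_force': 45.0082, 'grip_width': 0.0178}
```

jog_arm([
  [0,0,0.0002,0,0,0.12,-1],
  [0,0,0.0002,0,0,0.12,-1],
  [0,0,0.0002,0,0,0.12,-1],
  [0,0,0.0002,0,0,0.12,-1],
  [0,0,0.0002,0,0,0.12,-1],
])

```text
time_s: 6.95
ee_pos: [0.6161, -0.0775, 0.1185]
eef_rot: [-3.14, 0.001, 2.485]
force: [-2.4, -5.8, 1.1]
grip_width: 0.0171
grip_force: 45.0
```

```bash
python3 s.py
```

```text
{'time_s': 6.95, 'qpos': [-0.1832, 0.506, 1.3715, -0.0021, 1.264, -1.0963], 'ee_pos': [0.6161, -0.0775, 0.1185], 'eef_rot': [-3.1398, 0.001, 2.4846], 'force': [-2.3561, -5.7705, 1.1028], 'moment': [-1.4818, 0.3378, 0.069], 'grip_force': 45.0448, 'grip_width': 0.0171}
```

jog_arm([
  [-0.0007,-0.001,0.0002,0,0,0.12,-1],
  [0,-0.00015,0.0002,0,0,0.12,-1],
  [0,-0.00015,0.0002,0,0,0.12,-1],
  [0,-0.00015,0.0002,0,0,0.12,-1],
])

```text
time_s: 7.35
ee_pos: [0.6156, -0.0785, 0.1178]
eef_rot: [-3.141, 0.001, 2.005]
force: [-2.7, -2.9, 2.0]
grip_width: 0.0174
grip_force: 45.0
```

```bash
python3 s.py
```

```text
{'time_s': 7.35, 'qpos': [-0.1853, 0.5061, 1.3731, -0.0013, 1.2627, -0.6188], 'ee_pos': [0.6156, -0.0785, 0.1178], 'eef_rot': [-3.1406, 0.0008, 2.0047], 'force': [-2.6678, -2.892, 1.9982], 'moment': [-0.9043, 0.6394, 0.0389], 'grip_force': 45.018, 'grip_width': 0.0174}
```

jog_arm([
  [-0.0002,-0.0006,0.0002,0,0,0.12,-1],
  [0,-0.0002,0.0002,0,0,0.12,-1],
  [0,-0.0002,0.0002,0,0,0.12,-1],
  [0,-0.0002,0.0002,0,0,0.12,-1],
])

```text
time_s: 7.75
ee_pos: [0.6146, -0.0789, 0.1169]
eef_rot: [-3.141, 0.001, 1.525]
force: [-2.0, -2.9, 2.3]
grip_width: 0.0172
grip_force: 45.0
```

```bash
python3 s.py
```

```text
{'time_s': 7.75, 'qpos': [-0.1863, 0.5048, 1.3771, -0.0009, 1.2601, -0.14], 'ee_pos': [0.6146, -0.0789, 0.1169], 'eef_rot': [-3.1411, 0.0008, 1.5248], 'force': [-1.9801, -2.8524, 2.309], 'moment': [-0.5645, 0.5018, 0.039], 'grip_force': 45.0041, 'grip_width': 0.0172}
```

jog_arm([
  [-0.0004,-0.0005,0.0005,0,0,0.12,-1],
  [0,-0.0002,0.0002,0,0,0.12,-1],
  [0,-0.0002,0.0002,0,0,0.12,-1],
  [0,-0.0002,0.0002,0,0,0.12,-1],
])

```text
time_s: 8.15
ee_pos: [0.6136, -0.0789, 0.1161]
eef_rot: [3.141, 0.0, 1.045]
force: [-3.1, -0.1, 4.4]
grip_width: 0.0177
grip_force: 45.0
```

```bash
python3 s.py
```

```text
{'time_s': 8.15, 'qpos': [-0.1868, 0.5032, 1.3814, -0.0005, 1.2568, 0.3394], 'ee_pos': [0.6136, -0.0789, 0.1161], 'eef_rot': [3.1413, 0.0004, 1.0448], 'force': [-3.0502, -0.1308, 4.4106], 'moment': [-0.2229, 0.5649, 0.0443], 'grip_force': 45.0024, 'grip_width': 0.0177}
```

jog_arm([
  [-0.0002,-0.0006,-0.0002,0,0,0.12,-1],
  [0,-0.0002,0.0002,0,0,0.12,-1],
  [0,-0.0002,0.0002,0,0,0.12,-1],
  [0,-0.0002,0.0002,0,0,0.12,-1],
])

```text
time_s: 8.55
ee_pos: [0.6127, -0.0783, 0.1155]
eef_rot: [3.141, 0.0, 0.565]
force: [-1.6, -0.2, 2.8]
grip_width: 0.0175
grip_force: 45.0
```

```bash
python3 s.py
```

```text
{'time_s': 8.55, 'qpos': [-0.1862, 0.5015, 1.3855, -0.0004, 1.2544, 0.8199], 'ee_pos': [0.6127, -0.0783, 0.1155], 'eef_rot': [3.1412, 0.0001, 0.5649], 'force': [-1.6258, -0.2062, 2.7712], 'moment': [-0.1786, 0.2702, 0.0959], 'grip_force': 44.9989, 'grip_width': 0.0175}
```

jog_arm([
  [-0.0002,-0.0003,0.0,0,0,0.1,-1],
  [0,-0.0002,0.0002,0,0,0.1,-1],
  [0,-0.0002,0.0002,0,0,0.1,-1],
], squeeze=58)

```text
time_s: 8.85
ee_pos: [0.6124, -0.0778, 0.1153]
eef_rot: [3.141, -0.001, 0.266]
force: [-1.1, -0.3, 2.8]
grip_width: 0.0173
grip_force: 58.0
```

```bash
python3 s.py
```

```text
{'time_s': 8.85, 'qpos': [-0.1855, 0.5004, 1.3875, -0.0004, 1.2528, 1.1196], 'ee_pos': [0.6124, -0.0778, 0.1153], 'eef_rot': [3.1409, -0.0006, 0.2659], 'force': [-1.1338, -0.34, 2.7571], 'moment': [-0.1966, 0.1527, 0.2579], 'grip_force': 58.0005, 'grip_width': 0.0173}
```

jog_arm([
  [-0.0001,-0.0003,0.0,0,0,0.1,-1],
  [0,-0.0002,0.0001,0,0,0.1,-1],
  [0,-0.0002,0.0002,0,0,0.1,-1],
  [0,-0.0002,0.0002,0,0,0.1,-1],
])

```text
time_s: 9.25
ee_pos: [0.6123, -0.077, 0.115]
eef_rot: [3.141, -0.001, -0.134]
force: [1.0, -0.4, 4.7]
grip_width: 0.0173
grip_force: 58.0
```

```bash
python3 s.py
```

```text
{'time_s': 9.25, 'qpos': [-0.1841, 0.5, 1.3888, -0.0005, 1.2514, 1.5207], 'ee_pos': [0.6123, -0.077, 0.115], 'eef_rot': [3.141, -0.0013, -0.1339], 'force': [0.9585, -0.377, 4.7392], 'moment': [-0.2195, 0.0914, 0.4564], 'grip_force': 58.0014, 'grip_width': 0.0173}
```

jog_arm([
  [0,0,-0.0003,0,0,0,-1],
  [0,0,0,0,0,0,-1],
  [0,0,0,0,0,0,-1],
  [0,0,0,0,0,0,-1],
])

```text
time_s: 9.65
ee_pos: [0.6122, -0.0768, 0.1151]
eef_rot: [3.141, -0.001, -0.129]
force: [1.0, -2.8, 3.9]
grip_width: 0.0176
grip_force: 58.0
```

```bash
python3 s.py
```

```text
{'time_s': 9.65, 'qpos': [-0.1841, 0.5, 1.3888, -0.0002, 1.252, 1.5156], 'ee_pos': [0.6122, -0.0768, 0.1151], 'eef_rot': [3.1414, -0.0007, -0.1288], 'force': [1.0167, -2.7926, 3.8843], 'moment': [-0.4207, -0.1923, 0.2611], 'grip_force': 58.0036, 'grip_width': 0.0176}
```

jog_arm([
  [0,0,0,0,0,0,-0.2],
  [0,0,0,0,0,0,-0.2],
  [0,0,0,0,0,0,-0.2],
  [0,0,-0.015,0,0,0,-0.2],
  [0,0,-0.03,0,0,0,-0.2],
])

```text
time_s: 10.15
ee_pos: [0.611, -0.0764, 0.1591]
eef_rot: [-3.141, 0.004, -0.13]
force: [-0.2, -0.3, -0.1]
grip_width: 0.0377
grip_force: 0.0
```

jog_arm([
  [0,0,-0.03,0,0,0,-0.2],
  [0.035,0,0,0,0,0,-1],
  [0,0,0,0,0,0,-1],
  [0,0,0,0,0,0,-1],
  [0,0,0,0,0,0,-1],
], squeeze=20)

```text
time_s: 10.65
ee_pos: [0.646, -0.0811, 0.1899]
eef_rot: [-3.142, 0.0, -0.13]
force: [-0.0, 0.0, 0.1]
grip_width: 0.0092
grip_force: 0.0
```

```bash
python3 s.py
python3 - <<'E'
from h import *
a=ctrl.camera("wrist")[:,:,::-1];cv2.imwrite("pics/i.png",a)
E
```

```text
{'time_s': 10.65, 'qpos': [-0.1811, 0.5231, 1.1789, 0.0001, 1.44, 1.5198], 'ee_pos': [0.646, -0.0811, 0.1899], 'eef_rot': [-3.1415, 0.0005, -0.1301], 'force': [-0.0271, 0.0458, 0.1023], 'moment': [0.0412, 0.0058, 0.0299], 'grip_force': 0.0, 'grip_width': 0.0092}
```

View pics/i.png

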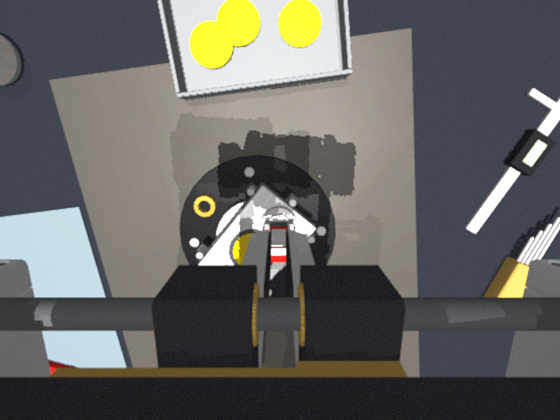

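jog_arm([
  [0,0,0.025,0,0,0,-1],
  [0,0,0.026,0,0,0,-1],
  [-0.008,0,0,0,0,0,-1],
  [-0.004,0,0,0,0,0,-1],
  [0,0,0,0,0,0,-1],
])

```text
time_s: 11.2
ee_pos: [0.6348, -0.0797, 0.1409]
eef_rot: [3.141, -0.002, -0.13]
force: [-0.4, 0.1, 0.0]
grip_width: 0.0004
grip_force: 0.0
```

jog_arm([
  [-0.002,0,0,0,0,0,-1],
  [-0.002,0,0,0,0,0,-1],
  [-0.002,0,0,0,0,0,-1],
])

```text
time_s: 11.5
ee_pos: [0.6288, -0.0789, 0.1392]
eef_rot: [3.142, -0.001, -0.13]
force: [1.0, -0.0, -0.5]
grip_width: 0.0003
grip_force: 0.0
```

jog_arm([
  [-0.0045,0,-0.0005,0,0,0,-1],
  [-0.0045,0,0,0,0,0,-1],
  [-0.0045,0,0.0004,0,0,0,-1],
  [-0.0045,0,0.0009,0,0,0,-1],
])

```text
time_s: 11.9
ee_pos: [0.6105, -0.0765, 0.138]
eef_rot: [-3.142, -0.0, -0.13]
force: [0.4, -0.3, -0.7]
grip_width: 0.0003
grip_force: 0.0
```

jog_arm([
  [-0.0044,0,0.0013,0,0,0,-1],
  [-0.0042,0,0.0018,0,0,0,-1],
  [-0.004,0,0.0022,0,0,0,-1],
])

```text
time_s: 12.2
ee_pos: [0.5981, -0.0749, 0.1325]
eef_rot: [-3.142, -0.0, -0.13]
force: [0.3, -0.3, -0.3]
grip_width: 0.0
grip_force: 0.0
```

```bash
python3 s.py
python3 - <<'E'
from h import *
a=ctrl.camera("scene")[230:310,270:360,::-1];b=ctrl.camera("top")[125:200,262:337,::-1]
o=np.zeros((400,800,3),np.uint8);o[:356,:400]=cv2.resize(a,(400,356),interpolation=2);o[:400,400:]=cv2.resize(b,(400,400),interpolation=2);cv2.imwrite("pics/j.png",o)
E
```

```text
{'time_s': 12.2, 'qpos': [-0.1853, 0.4534, 1.4151, 0.0, 1.273, 1.5158], 'ee_pos': [0.5981, -0.0749, 0.1325], 'eef_rot': [-3.1416, -0.0001, -0.1303], 'force': [0.2828, -0.2929, -0.3382], 'moment': [0.0517, 0.0338, 0.0107], 'grip_force': 0.0, 'grip_width': 0.0}
```

View pics/j.png

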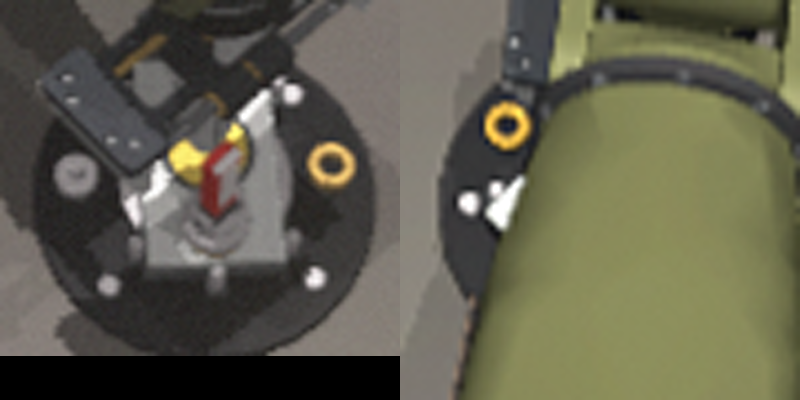

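Run:
```python
from h import *
f=lambda p:((proj("scene",p)-[270,230])*[400/90,356/80]).round(0).tolist()
K,R,t=M("scene");print("cam",-R.T@t)
ax=np.array([.6144,-.0771,.094]);d=np.array([-.9916,.13,0]);z=np.array([0,0,1.])
for a in(0,.4,.7,1.57):print(a,f(np.array([ax,ax+.064*(np.sin(a)*d+np.cos(a)*z)])))
print("tcp",f(np.array([ctrl.get_obs()["ee_pos"]])))
a=ctrl.camera("wrist")[:,:,::-1];cv2.imwrite("pics/k.png",cv2.resize(a[130:340,180:380],None,fx=2.8,fy=2.8))
```

```text
cam [ 0.87434419 -0.50351927  1.25665629]
0 [[216.0, 203.0], [222.0, 156.0]]
0.4 [[216.0, 203.0], [190.0, 129.0]]
0.7 [[216.0, 203.0], [169.0, 117.0]]
1.57 [[216.0, 203.0], [139.0, 126.0]]
tcp [[199.0, 155.0]]
```

View pics/k.png

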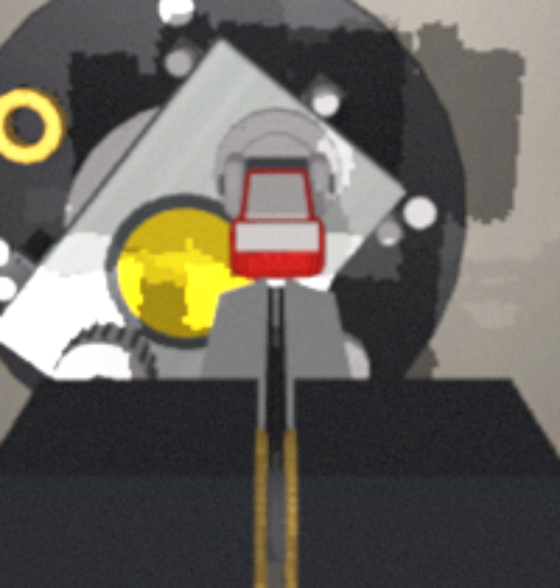

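The lever still stands upright and the fingers are now on its front side, about 15 mm in front of the axis. I'll feel for contact from here.

jog_arm([
  [0.001,0,0,0,0,0,-1],
  [0.001,0,0,0,0,0,-1],
])

```text
time_s: 12.55
ee_pos: [0.6007, -0.0752, 0.1327]
eef_rot: [-3.142, -0.0, -0.13]
force: [0.4, 0.2, 0.0]
grip_width: 0.0004
grip_force: 0.0
```

jog_arm([
  [0.001,0,0,0,0,0,-1],
  [0.001,0,0,0,0,0,-1],
])

```text
time_s: 12.75
ee_pos: [0.6026, -0.0755, 0.1326]
eef_rot: [-3.142, 0.0, -0.13]
force: [0.5, -0.8, -0.1]
grip_width: 0.0004
grip_force: 0.0
```

jog_arm([
  [0.001,0,0,0,0,0,-1],
  [0.001,0,0,0,0,0,-1],
])

```text
time_s: 12.95
ee_pos: [0.6045, -0.0757, 0.1326]
eef_rot: [-3.142, 0.0, -0.13]
force: [0.4, 0.1, -0.2]
grip_width: 0.0006
grip_force: 0.0
```

jog_arm([
  [0.001,0,0,0,0,0,-1],
  [0.001,0,0,0,0,0,-1],
])

```text
time_s: 13.15
ee_pos: [0.6065, -0.0759, 0.1327]
eef_rot: [3.142, -0.0, -0.13]
force: [-0.1, 0.4, 0.3]
grip_width: 0.0006
grip_force: 0.0
```

jog_arm([
  [0.001,0,0,0,0,0,-1],
  [0.001,0,0,0,0,0,-1],
])

```text
time_s: 13.35
ee_pos: [0.6085, -0.0762, 0.1326]
eef_rot: [-3.142, 0.0, -0.13]
force: [0.4, -0.4, 0.3]
grip_width: 0.0005
grip_force: 0.0
```

```bash
cat > r.py <<'E'
from h import *
def red(n="wrist",box=(230,330,150,300)):
    a=ctrl.camera(n).astype(int);u0,u1,v0,v1=box
    s=a[v0:v1,u0:u1];m=((s[...,0]>110)&(s[...,1]<60)&(s[...,2]<60)).astype(np.uint8)
    k,l,st,c=cv2.connectedComponentsWithStats(m)
    for i in range(1,k):
        if st[i,4]>15:print("red",(st[i,:4]+[u0,v0,0,0]).tolist(),st[i,4],(c[i]+[u0,v0]).round(1).tolist())
    return a
if __name__=="__main__":
    a=red()
    cv2.imwrite("pics/l.png",a[:,:,::-1])
    for v in range(170,262,3):print(v,a[v,279].tolist(),a[v,262].tolist(),a[v,274].tolist())
    ax=np.array([.6144,-.0771,0]);X=np.array([.9916,-.13,0])
    for s in(-.007,.007):print(proj("wrist",[ax+s*X+[0,0,z] for z in(.104,.158)]).round(1).tolist())
E
python3 r.py
```

```text
red [263, 203, 30, 29] 103 [277.6, 211.6]
170 [67, 69, 70] [190, 194, 190] [185, 187, 184]
173 [167, 171, 167] [192, 195, 192] [191, 192, 190]
176 [188, 192, 186] [195, 198, 195] [188, 189, 186]
179 [186, 188, 184] [194, 196, 193] [182, 187, 183]
182 [160, 155, 157] [191, 189, 189] [147, 142, 144]
185 [167, 163, 166] [190, 190, 188] [167, 164, 166]
188 [170, 164, 169] [152, 151, 150] [173, 167, 171]
191 [164, 160, 162] [169, 161, 166] [166, 163, 165]
194 [160, 156, 158] [167, 162, 165] [162, 160, 159]
197 [164, 160, 163] [131, 128, 128] [168, 164, 164]
200 [57, 63, 62] [137, 133, 135] [56, 62, 62]
203 [127, 46, 45] [161, 159, 160] [127, 43, 41]
206 [159, 146, 146] [162, 159, 158] [158, 146, 145]
209 [164, 157, 155] [164, 160, 162] [155, 151, 151]
212 [158, 152, 151] [161, 156, 155] [160, 155, 156]
215 [161, 155, 155] [158, 155, 154] [159, 152, 154]
218 [158, 154, 152] [130, 129, 131] [158, 152, 155]
221 [161, 158, 157] [162, 142, 53] [159, 157, 155]
224 [160, 78, 76] [189, 148, 22] [149, 74, 73]
227 [206, 200, 197] [163, 85, 16] [203, 199, 196]
230 [181, 177, 174] [211, 114, 27] [137, 134, 136]
233 [56, 54, 57] [159, 130, 114] [124, 128, 126]
236 [47, 26, 27] [127, 129, 127] [127, 128, 127]
239 [52, 26, 29] [124, 126, 125] [126, 125, 124]
242 [49, 27, 27] [124, 126, 125] [125, 125, 125]
245 [77, 74, 75] [124, 125, 127] [119, 119, 119]
248 [61, 60, 63] [123, 123, 124] [115, 115, 114]
251 [51, 52, 52] [127, 128, 128] [115, 115, 117]
254 [48, 51, 53] [126, 125, 125] [111, 111, 113]
257 [57, 60, 57] [125, 124, 126] [109, 109, 111]
260 [60, 59, 62] [124, 123, 124] [109, 111, 110]
[[279.2, 219.8], [279.4, 244.1]]
[[279.2, 203.1], [279.4, 223.2]][ WARN:0@1.529] global loadsave.cpp:1063 imwrite_ Unsupported depth image for selected encoder is fallbacked to CV_8U.
```

jog_arm([
  [0,0,-0.025,0,0,0,-1],
  [0,0,-0.02,0,0,0,-1],
  [0.036,0,0,0,0,0,-1],
  [0,0,0,0,0,0,-1],
  [0,0,0.02,0,0,0,-1],
])

```text
time_s: 13.9
ee_pos: [0.6452, -0.0811, 0.1591]
eef_rot: [3.141, -0.003, -0.13]
force: [0.6, 0.4, -0.5]
grip_width: 0.0006
grip_force: 0.0
```

jog_arm([
  [0,0,0.02,0,0,0,-1],
  [0,0,0.02,0,0,0,-1],
  [-0.01,0,0,0,0,0,-1],
  [-0.002,0,0,0,0,0,-1],
  [0,0,0,0,0,0,-1],
])

```text
time_s: 14.4
ee_pos: [0.6321, -0.0793, 0.1182]
eef_rot: [3.142, -0.001, -0.13]
force: [0.0, 0.5, -0.5]
grip_width: 0.0
grip_force: 0.0
```

jog_arm([
  [-0.002,0,0,0,0,0,-1],
  [-0.002,0,0,0,0,0,-1],
])

```text
time_s: 14.6
ee_pos: [0.6284, -0.0788, 0.118]
eef_rot: [3.142, -0.001, -0.13]
force: [3.9, -0.0, 2.1]
grip_width: 0.0003
grip_force: 1.9
```

jog_arm([
  [-0.002,0,0,0,0,0,-1],
  [-0.002,0,0,0,0,0,-1],
])

```text
time_s: 14.8
ee_pos: [0.6247, -0.0784, 0.1182]
eef_rot: [3.142, -0.002, -0.13]
force: [4.7, -1.5, 3.4]
grip_width: 0.0002
grip_force: 2.3
```

jog_arm([
  [-0.0045,0,0,0,0,0,-1],
  [-0.0045,0,0.0002,0,0,0,-1],
  [-0.0045,0,0.0006,0,0,0,-1],
  [-0.0045,0,0.001,0,0,0,-1],
])

```text
time_s: 15.2
ee_pos: [0.6061, -0.0759, 0.1158]
eef_rot: [3.142, -0.0, -0.13]
force: [5.4, -0.4, -0.6]
grip_width: 0.0004
grip_force: 2.4
```

```bash
python3 s.py; python3 r.py 2>/dev/null| head -2;python3 - <<'E'
from h import *
ax=np.array([.6144,-.0771,.094]);d=np.array([-.9916,.13,0]);z=np.array([0,0,1.])
for a in(0,.2,.4,.6):
    l=np.sin(a)*d+np.cos(a)*z;n=-np.cos(a)*d+np.sin(a)*z
    print(a,"back top edge v",proj("wrist",[ax+.064*l+.007*n,ax+.012*l+.007*n])[:,1].round(1))
E
```

```text
{'time_s': 15.2, 'qpos': [-0.1846, 0.4863, 1.4075, -0.0001, 1.2476, 1.5165], 'ee_pos': [0.6061, -0.0759, 0.1158], 'eef_rot': [3.1415, -0.0003, -0.1302], 'force': [5.3935, -0.3665, -0.6072], 'moment': [-0.1279, -1.0974, 0.0093], 'grip_force': 2.418, 'grip_width': 0.0004}
red [266, 211, 25, 20] 229 [278.3, 216.5]
170 [77, 77, 77] [190, 193, 188] [187, 190, 187]
0 back top edge v [227.1 205.1]
0.2 back top edge v [248.2 208.8]
0.4 back top edge v [266.3 212.6]
0.6 back top edge v [280.3 216.2]
```

jog_arm([
  [-0.0042,0,0.0018,0,0,0,-1],
  [-0.004,0,0.0022,0,0,0,-1],
  [-0.0038,0,0.0026,0,0,0,-1],
])

```text
time_s: 15.55
ee_pos: [0.5943, -0.0744, 0.1095]
eef_rot: [3.141, -0.0, -0.13]
force: [3.4, -1.5, 6.0]
grip_width: 0.0005
grip_force: 3.0
```

jog_arm([
  [-0.0035,0,0.0029,0,0,0,-1],
  [-0.0032,0,0.0033,0,0,0,-1],
])

```text
time_s: 15.75
ee_pos: [0.5875, -0.0735, 0.1034]
eef_rot: [3.141, -0.0, -0.13]
force: [0.3, -0.1, 9.9]
grip_width: 0.0007
grip_force: 3.2
```

```bash
python3 s.py; python3 r.py 2>/dev/null| head -3;python3 - <<'E'
from h import *
ax=np.array([.6144,-.0771,.094]);d=np.array([-.9916,.13,0]);z=np.array([0,0,1.])
for a in(.4,.6,.8,1.,1.2):
    l=np.sin(a)*d+np.cos(a)*z;n=-np.cos(a)*d+np.sin(a)*z
    print(a,"v",proj("wrist",[ax+.064*l+.007*n,ax+.012*l+.007*n])[:,1].round(1))
E
```

```text
{'time_s': 15.75, 'qpos': [-0.1863, 0.4586, 1.4786, -0.0002, 1.2044, 1.5148], 'ee_pos': [0.5875, -0.0735, 0.1034], 'eef_rot': [3.1414, -0.0, -0.1302], 'force': [0.2521, -0.123, 9.9375], 'moment': [-0.1217, 0.0353, -0.0002], 'grip_force': 3.2426, 'grip_width': 0.0007}
red [266, 196, 26, 35] 381 [278.3, 205.2]
170 [179, 177, 177] [192, 187, 189] [178, 174, 174]
173 [192, 187, 188] [194, 190, 189] [191, 186, 187]
0.4 v [244.8 191. ]
0.6 v [261.2 195. ]
0.8 v [272.5 198.7]
1.0 v [279. 202.]
1.2 v [280.8 204.8]
```

jog_arm([
  [-0.0028,0,0.0035,0,0,0,-1],
  [-0.0025,0,0.0038,0,0,0,-1],
])

```text
time_s: 16.0
ee_pos: [0.5821, -0.0728, 0.0961]
eef_rot: [3.142, 0.0, -0.13]
force: [-1.0, -0.4, 9.0]
grip_width: 0.0007
grip_force: 3.4
```

jog_arm([
  [-0.0021,0,0.004,0,0,0,-1],
  [-0.0017,0,0.0042,0,0,0,-1],
])

```text
time_s: 16.2
ee_pos: [0.578, -0.0722, 0.0877]
eef_rot: [3.142, 0.001, -0.13]
force: [-2.5, -1.3, 8.2]
grip_width: 0.0003
grip_force: 3.6
```

jog_arm([
  [-0.0008,0,0.002,0,0,0,-1],
  [-0.0005,0,0.002,0,0,0,-1],
])

```text
time_s: 16.4
ee_pos: [0.5764, -0.072, 0.0835]
eef_rot: [3.142, 0.002, -0.13]
force: [-4.0, 0.2, 8.8]
grip_width: -0.0002
grip_force: 3.7
```

jog_arm([
  [0,0,0.0015,0,0,0,-1],
  [0,0,0.0015,0,0,0,-1],
])

```text
time_s: 16.6
ee_pos: [0.5763, -0.072, 0.0805]
eef_rot: [-3.142, 0.003, -0.13]
force: [-4.3, 0.1, 8.8]
grip_width: 0.0003
grip_force: 3.9
```

jog_arm([
  [0,0,0.001,0,0,0,-1],
  [0,0,0,0,0,0,-1],
])

```text
time_s: 16.8
ee_pos: [0.5763, -0.072, 0.0794]
eef_rot: [-3.142, 0.003, -0.13]
force: [-4.7, 0.6, 7.7]
grip_width: 0.0003
grip_force: 3.3
```

jog_arm([
  [0,0,0.001,0,0,0,-1],
  [0,0,0.001,0,0,0,-1],
])

```text
time_s: 17.0
ee_pos: [0.5762, -0.0719, 0.0775]
eef_rot: [-3.142, 0.003, -0.13]
force: [-5.4, 0.3, 8.2]
grip_width: 0.0007
grip_force: 4.0
```

jog_arm([
  [0,0,0.001,0,0,0,-1],
  [0,0,0.001,0,0,0,-1],
])

```text
time_s: 17.2
ee_pos: [0.576, -0.0719, 0.0754]
eef_rot: [-3.142, 0.003, -0.13]
force: [-5.9, 0.8, 9.1]
grip_width: 0.0006
grip_force: 4.2
```

jog_arm([
  [0,0,0.001,0,0,0,-1],
  [0,0,0,0,0,0,-1],
])

```text
time_s: 17.4
ee_pos: [0.5759, -0.0719, 0.0742]
eef_rot: [-3.142, 0.004, -0.13]
force: [-5.9, 0.5, 7.4]
grip_width: 0.0004
grip_force: 3.8
```

```bash
python3 s.py; python3 r.py 2>/dev/null| head -3;python3 - <<'E'
from h import *
ax=np.array([.6144,-.0771,.094]);d=np.array([-.9916,.13,0]);z=np.array([0,0,1.])
for a in(1.2,1.3,1.4,1.5,1.57):
    l=np.sin(a)*d+np.cos(a)*z;n=-np.cos(a)*d+np.sin(a)*z
    print(a,"v",proj("wrist",[ax+.064*l+.007*n,ax+.012*l+.007*n])[:,1].round(1))
E
```

```text
{'time_s': 17.4, 'qpos': [-0.1872, 0.4692, 1.5367, -0.0002, 1.1396, 1.5138], 'ee_pos': [0.5759, -0.0719, 0.0742], 'eef_rot': [-3.1415, 0.0039, -0.1301], 'force': [-5.8871, 0.4599, 7.4448], 'moment': [0.0642, 1.3139, 0.0354], 'grip_force': 3.7896, 'grip_width': 0.0004}
red [265, 193, 28, 39] 606 [278.8, 204.2]
170 [68, 69, 73] [140, 138, 137] [70, 76, 75]
173 [76, 76, 79] [152, 147, 151] [80, 80, 84]
1.2 v [287.5 198.5]
1.3 v [286.6 199.9]
1.4 v [284.6 201. ]
1.5 v [281.8 201.9]
1.57 v [279.4 202.4]
```

jog_arm([
  [-0.001,0,0,0,0,0,-1],
  [0,0,0.001,0,0,0,-1],
])

```text
time_s: 17.65
ee_pos: [0.5757, -0.0719, 0.0736]
eef_rot: [-3.142, 0.002, -0.13]
force: [-5.5, 1.3, 9.2]
grip_width: 0.0006
grip_force: 4.5
```

jog_arm([
  [-0.0005,0,0.001,0,0,0,-1],
  [0,0,0.001,0,0,0,-1],
])

```text
time_s: 17.85
ee_pos: [0.5756, -0.0719, 0.0726]
eef_rot: [3.142, 0.001, -0.13]
force: [-10.2, 1.1, 23.0]
grip_width: 0.0004
grip_force: 11.6
```

```bash
python3 s.py
python3 - <<'E'
from h import *
# lever pose from scene+top: red/white profile
a=ctrl.camera("scene").astype(int)
s=a[235:295,285:345];m=(s[...,0]>90)&(s[...,1]<70)&(s[...,2]<70)
v,u=np.nonzero(m);
if len(u):print("scene red box",u.min()+285,u.max()+285,v.min()+235,v.max()+235,len(u))
ax=np.array([.6144,-.0771,.094]);d=np.array([-.9916,.13,0]);z=np.array([0,0,1.])
for q in(.7,1.,1.2,1.4,1.57):print(q,proj("scene",[ax+.064*(np.sin(q)*d+np.cos(q)*z),ax+.01*(np.sin(q)*d+np.cos(q)*z)]).round(1).tolist())
for r in m[::1]:
    if r.any():print("".join(".#"[int(x)] for x in r))
E
```

```text
{'time_s': 17.85, 'qpos': [-0.1873, 0.4684, 1.5419, -0.0001, 1.1319, 1.5136], 'ee_pos': [0.5756, -0.0719, 0.0726], 'eef_rot': [3.1415, 0.0006, -0.1301], 'force': [-10.2036, 1.0621, 23.0242], 'moment': [0.1969, 1.9075, -0.0514], 'grip_force': 11.5699, 'grip_width': 0.0004}
scene red box 300 318 262 275 51
0.7 [[308.0, 256.2], [316.9, 272.7]]
1.0 [[304.3, 255.3], [316.3, 272.5]]
1.2 [[302.6, 255.7], [316.0, 272.5]]
1.4 [[301.6, 256.8], [315.8, 272.7]]
1.57 [[301.2, 258.4], [315.8, 272.9]]
...............##...........................................
...................#........................................
..................###.......................................
....................##......................................
.....................##.....................................
......................##......##............................
.......................##....####...........................
........................##.#######..........................
.........................#########..........................
..........................######............................
...........................####.............................
...........................###..............................
```

jog_arm([
  [0,0,-0.002,0,0,0,-1],
  [0,0,-0.005,0,0,0,-1],
  [0,0,-0.03,0,0,0,-1],
  [0,0,-0.05,0,0,0,-1],
  [0,0,-0.05,0,0,0,-1],
])

```text
time_s: 18.4
ee_pos: [0.5751, -0.0717, 0.2095]
eef_rot: [-3.141, 0.003, -0.13]
force: [1.0, 0.1, 0.0]
grip_width: 0.0
grip_force: 0.0
```

jog_arm([
  [0,0,0,0,0,0,-1],
  [0,0,0,0,0,0,-1],
  [0,0,0,0,0,0,-1],
])

```text
time_s: 18.7
ee_pos: [0.5753, -0.0718, 0.2069]
eef_rot: [-3.141, 0.003, -0.13]
force: [0.3, 0.6, -0.2]
grip_width: 0.0005
grip_force: 0.0
```

```bash
python3 s.py
python3 - <<'E'
from h import *
for n,b in(("scene",(285,345,235,295)),("wrist",(220,340,130,330))):
    a=ctrl.camera(n).astype(int)
    s=a[b[2]:b[3],b[0]:b[1]];R_=(s[...,0]>90)&(s[...,1]<70)&(s[...,2]<70)
    v,u=np.nonzero(R_);print(n,"red box",u.min()+b[0],u.max()+b[0],v.min()+b[2],v.max()+b[2],len(u))
    ax=np.array([.6144,-.0771,.094]);d=np.array([-.9916,.13,0]);z=np.array([0,0,1.]);y=np.array([.13,.9916,0])*.009
    for q in(1.2,1.4,1.57):
        l=np.sin(q)*d+np.cos(q)*z;nn=-np.cos(q)*d+np.sin(q)*z
        print(q,proj(n,[ax+.064*l+.007*nn+y,ax+.064*l+.007*nn-y,ax+.064*l-.007*nn-y,ax+.064*l-.007*nn+y,ax+.01*l+.007*nn-y]).round(1).tolist())
    if n=="scene":
        for r in R_:
            if r.any():print("".join(".#"[int(x)] for x in r))
    else: 
        for r in range(0,200,3):
            if R_[r].any():print(r+b[2],"".join(".#"[int(x)] for x in R_[r,20:100]))
E
```

```text
{'time_s': 18.7, 'qpos': [-0.1874, 0.3481, 1.3868, 0.0, 1.4096, 1.5136], 'ee_pos': [0.5753, -0.0718, 0.2069], 'eef_rot': [-3.1414, 0.0029, -0.1302], 'force': [0.3276, 0.6469, -0.1609], 'moment': [-0.0119, -0.0008, 0.0222], 'grip_force': 0.0, 'grip_width': 0.0005}
scene red box 299 318 261 275 54
1.2 [[306.0, 253.1], [300.7, 257.4], [299.2, 258.3], [304.4, 253.9], [314.2, 274.4]]
1.4 [[304.5, 253.8], [299.3, 258.2], [298.6, 259.8], [303.7, 255.5], [313.7, 274.1]]
1.57 [[303.8, 255.1], [298.7, 259.4], [298.6, 261.7], [303.7, 257.4], [313.3, 274.0]]
..............#.............................................
..............##............................................
...............##...........................................
.................#..........................................
.................###........................................
...................##.......................................
....................##......................................
.....................##.....................................
......................##......##...........................
[... 1062 characters left out ...]
....................
190 ...............................#................................................
196 ...............................#................................................
199 ..............................##................................................
202 ..............................##................................................
208 ...............................................#................................
211 ...............................#...............###..............................
214 ...............................#...............###..............................
217 ...............................##..............#................................
```

```bash
python3 -c "
from station import ctrl
print(ctrl.hand_in())"
```

```text
the job is handed in; nothing more can be done
None
```

I screwed the bolt in to about 40 N under its foot (estimated from the turning torque), folded the lever to its stop (confirmed by contact force and by camera check), let go, moved the arm clear and handed the job in; the judge's result was not shown.

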